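# Shunt the log wagon onto the traverser

## Task

On the little two-road railway yard, push the sliding traverser deck across to its end stop so that its track lines up with the road on which the grey log wagon stands, then push the log wagon along its road onto the deck until its front is up against the red buffer stop. Only push, with the fingertips or the outside of the fingers: keep the wagon on its wheels on the track, never lifted, and leave the deck lined up. Leave the box car and everything else on the table where they are.

Things in the scene. Friction and masses are not known exactly. Their poses are not given: they have to be found in the camera images.
- yard: Fixed railway yard, turned up to 0.25 rad: plywood board 170 (x) x 220 (y) x 20 mm with two tracks (roads) along y; at its -y end a dark steel pit plate (176 x 140 mm, up to 6 mm high) where the traverser deck slides along x. Origin on the table, mid-edge where board and deck meet: board at y 0 to 0.22 m, pit at y 0 to -0.14. Roads at x = -0.038 (near) and +0.038 (far).
- near_road (a point): Open +y end of the near road (yard x = -0.038, y = 0.22), on the track centreline at wheel level, 20 mm above the table; yard's axes. Rails are 4 mm high, inner faces 39 mm apart; the wheels run between them.
- far_road (a point): The same for the far road (yard x = +0.038, y = 0.22).
- deck (a joint): Traverser deck, sliding along the yard's x, in m: 0 = end stop in line with the near road, 0.076 = end stop in line with the far road; starts between. Stiff slide (1.5 N), stays where left. Plywood slab 92 (x) x 128 (y) mm, 7 to 20 mm above the table, one track down its middle, red buffer beam at its -y end. Push it by its long side or the beam's end.
- deck_entry (a point): On the deck's track centreline at the edge that meets the board, 20 mm above the table (deck top); moves with the deck, yard's axes. The deck reaches 46 mm to either side in x and to y = -0.129 from here.
- deck_stop (a point): On the deck's track centreline, 20 mm above the table, straight under the buffer face that the wagon must touch, 112 mm to -y of deck_entry; moves with the deck, yard's axes. The red beam above it is 64 (x) x 9 (y) mm, 16 to 35 mm above the deck.
- log_wagon: Grey open wagon with logs, loose on either road, 44 (x) x 110 (y) x 40 mm, about 90 g; wheels slide (about 1 N). Origin at wheel level, y along the track as the yard's. Flat ends, solid 9 to 37 mm up: front (-y) 43 mm from the origin, rear (+y, to be pushed) 55 mm. A thin hook 12 mm beyond the front passes under the buffer beam. Home: origin 43 mm to +y of deck_stop.
- box_car: Dark red box car, 49 x 153 (y) x 66 mm, loose on the other road beside the log wagon; must not be moved. Origin at wheel level in its middle, y along the track.
- red_box: Small red printed carton, 44x58x52 mm; a bystander, origin at the middle of its underside.
- paint_jar_0: Small paint jar with a green band and white cap, 35 mm across, 45 mm high; a bystander, origin at the middle of its underside.
- paint_jar_1: Small paint jar with a brown band and white cap, 35 mm across, 45 mm high; a bystander, origin at the middle of its underside.
- film_can: Black film canister, 35 mm across, 54 mm high; a bystander, origin at the middle of its underside.
- nail_tin: Flat brown tin, 64x98x28 mm; a bystander, origin at the middle of its underside.
Things that resemble listed ones, but are neither listed nor needed, are in the scene too. What is shaped like the log_wagon but orange or purple is not meant.

How it is judged:
By the outcome, as a careful person would: the job done as asked, in the order asked, and still so for the second after the job is handed in, with the robot touching nothing.
It also fails if it takes over 48 s, if anything falls off the work surface, if the arm or the gripper's body presses on something with over 40 N, if the wrist force passes 120 N, or if a joint passes its speed limit or range.

## Robot

A 7-joint arm with a two-finger parallel gripper is mounted at the origin on the work surface; the furniture and walls round the work are solid. World frame = base frame: x ahead of the robot, y to its left, z up, the work surface at z = 0. Lengths are in m, angles in rad, forces in N, time in s.
With the tool pointing down it reaches from about 0.4 to 0.85 m from the base axis. Payload 4.5 kg.
Tool frame: the origin (TCP) lies where the fingers leave the gripper's body, on its centre line; the fingertips stand 64 mm ahead of it and the grasp point (between the pads) lies 45 mm ahead of it; z points along the fingers, y is the line along which they close (so a half turn about z gives the same grasp; the last joint's range is limited). The gripper opens to 88 mm and grips with 3 to 60 N. Pads are 18 mm wide; open, the fingers measure 123 mm over their backs; the gripper's body (75 mm by 187 mm) begins 45 mm behind the grasp point.
Start: joints at [1.31, 0.689, -0.195, 1.565, 0.157, 0.902, -0.215], TCP at [0.182, -0.598, 0.303] pointing down, gripper open.
Joint ranges: [-3.01, 3.01], [-0.46, 2.08], [-1.47, 1.51], [0.13, 2.56], [-1, 4.14], [0.04, 2.09], [-2.66, 2.66]. Speed limits (rad/s): [2.57, 2.57, 3.14, 3.14, 3.14, 3.14, 3.14].

## Interface

Orientations are given as a unit quaternion [x, y, z, w].
In Python, from plant import r gives the robot as it stands.
- The arm moves only by the tool play_rows, never from a script. Its arguments are lists of equal length, an entry for each row: "translation": the shift along the tool's x, y, z in m, a list of three; "delta_rot": the turn, a rotation vector about the tool's x, y, z in degrees, a list of three; "grip": the opening, from -1 (shut) to 1 (fully open). In form: {"translation": [[x, y, z], ...], "delta_rot": [[rx, ry, rz], ...], "grip": [grip, ...]}. A call has 1 to 20 rows; each row shifts and turns the commanded pose from where the row before left it, along the tool's axes as they then stand; what a row does not reach is not made up. A row lasts 1/8 s, in which the tool goes at most 62.5 mm and 10.7 degrees, less where a joint would pass 70% of its speed; a pose out of reach is approached as far as the arm can. A call with a gripper value outside its range is refused whole. The fingers move at their own pace and stop on an object; "squeeze" is the grip in N (left out, the last holds). Time passes only in rows, so rows that do not move let the fingers close. It gives the time, the measured TCP pose, the force, the opening and the grip force at its end, in the units of the state.
- r.get_state(): the state, without advancing time (a new reading comes with each control period).
- r.snapshot(name): name is "side" or "top"; returns the picture (400x640x3 uint8, blue, green, red); there is no depth.
- r.get_calibration(name): a dict with "intrinsics" (3x3 intrinsics, pixels), "eye" and "rotation" of the camera in the world. Camera axes: x right, y up, looking along -z (the intrinsics and any distortion apply to the point x, -y, -z); pixel columns grow to the right and rows downward; lengths in m; the calibration is good to about 2 mm. A picture is of the moment at which its call begins. get_calibration takes no time and is no camera call.
- r.finish_job(): hands the job in; it is judged then, once.
Trained networks look in the newest picture that a camera, given by its name, has taken for a name from the list of things; names that differ only in an ending like _2 or _b are one class to them, and where a whole thing is asked for, a point or a joint stands for the part that bears it (a point fixed in the world has none). Each returns a list of dicts, best first, with "confidence" (0 to 1); they miss things now and then, are a little off and sometimes report something else, mostly with a low value. They report only what shows in the picture. A call takes as long as a camera call. They do not tell look-alikes from the thing itself.
- r.look_for(camera, target): "point" ([x, y, z] in m, in world coordinates, good to about 4 mm: the middle of the surface that is visible of it).
- r.silhouettes(camera, target): "pixels" (400x640 bool, what is visible of it).
The state is a dict: "clock": time; "q": joint angles; "qd": joint speeds; "joint_torque": joint torques, N m; "tool_pos": TCP position; "eef_rot": TCP orientation; "contact_force": force on the tool from outside, world axes, zero at the start; "moment": the same for the moment, N m; "opening": opening from 0.0 (shut) to 1.0 (fully open); "finger_force": force on a finger pad.
Only numpy, scipy, OpenCV 4.12 (cv2) and the standard library are available. Lean on these libraries where they do the work, as an engineer would, in place of code of your own. Each camera call takes 0.05 s, during which the arm holds its last target. There are 200 camera calls.

## Working session

There is one attempt and no reset: what is moved stays moved. The work goes in short steps, Python scripts to look and compute and a tool call to move; the robot and the scene stay as the last step left them, time stands still between calls to the robot, and variables do not carry over. Pictures are saved under pics/ and viewed, at most 10 in all, crops included, and the job is handed in when it is done.

Besides the shell and the picture viewer there is one more tool, called after "Emit:" in YAML: its name, and indented under it one key for each argument. play_rows: Moves the arm, as the interface text tells. Its arguments: {"type":"object","properties":{"translation":{"type":"array","items":{"type":"array","items":{"type":"number"}}},"delta_rot":{"type":"array","items":{"type":"array","items":{"type":"number"}}},"grip":{"type":"array","items":{"type":"number"}},"squeeze":{"type":"number"}},"required":["translation","delta_rot","grip"]}

```bash
mkdir -p pics; ls; python3 - <<'E'
from plant import r
import cv2,numpy as np
s=r.get_state(); print(s['clock'],s['tool_pos'],s['eef_rot'],s['opening'])
for c in ('side','top'):
    cv2.imwrite(f'pics/{c}0.png',r.snapshot(c)); k=r.get_calibration(c); print(c,k)
    for t in ('yard','deck','deck_entry','deck_stop','near_road','far_road','log_wagon','box_car','red_box','film_can','nail_tin','paint_jar_0'):
        try: print(t,[(np.round(d['point'],3).tolist(),round(d['confidence'],2)) for d in r.look_for(c,t)])
        except Exception as e: print(t,e)
E
```

```text
pics
0.0 [ 0.18137466 -0.59754508  0.30191623] [ 9.89154659e-01  1.46874690e-01 -2.13166223e-04 -9.16819002e-04] 1.00058957907905
side {'intrinsics': array([[455.94298257,   0.        , 330.86449196],
       [  0.        , 455.94298257, 198.7915873 ],
       [  0.        ,   0.        ,   1.        ]]), 'eye': array([ 0.56846629, -1.00201994,  0.81484305]), 'rotation': array([0.45195347, 0.02763763, 0.03078614, 0.89108161])}
yard [([0.516, -0.037, 0.018], 0.82)]
deck [([0.479, 0.058, 0.085], 0.69), ([0.528, -0.098, 0.018], 0.63)]
deck_entry [([0.525, -0.099, 0.017], 0.67)]
deck_stop [([0.528, -0.096, 0.019], 0.77)]
near_road []
far_road [([0.513, -0.033, 0.02], 0.8)]
log_wagon [([0.523, -0.252, 0.037], 0.72), ([0.515, -0.041, 0.021], 0.71), ([0.553, 0.086, 0.051], 0.61), ([0.327, -0.125, 0.031], 0.59), ([0.5, 0.424, 0.032], 0.27)]
box_car [([0.477, 0.057, 0.088], 0.74)]
red_box [([0.501, 0.425, 0.031], 0.67), ([0.551, 0.083, 0.053], 0.49)]
film_can [([0.576, -0.362, 0.049], 0.74), ([0.52, -0.038, 0.016], 0.54)]
nail_tin [([0.661, 0.424, 0.026], 0.63), ([0.52, -0.036, 0.016], 0.51)]
p
[... 199 characters left out ...]
   [  0.        ,   0.        ,   1.        ]]), 'eye': array([-0.19091345,  0.16395158,  1.50415343]), 'rotation': array([-0.14216426,  0.17581609,  0.75754448, -0.61237602])}
yard [([0.5, -0.017, 0.024], 0.9)]
deck [([0.52, -0.076, 0.022], 0.6)]
deck_entry [([0.522, -0.078, 0.018], 0.62)]
deck_stop [([0.524, -0.077, 0.017], 0.56)]
near_road [([0.496, -0.014, 0.02], 0.65)]
far_road [([0.498, -0.018, 0.022], 0.86)]
log_wagon [([0.55, 0.108, 0.053], 0.88), ([0.318, -0.108, 0.032], 0.83), ([0.362, 0.275, 0.039], 0.71), ([0.519, -0.235, 0.037], 0.6)]
box_car [([0.467, 0.097, 0.09], 0.78)]
red_box [([0.489, 0.434, 0.046], 0.72)]
film_can []
nail_tin [([0.656, 0.446, 0.022], 0.64)]
paint_jar_0 []
```

View pics/side0.png

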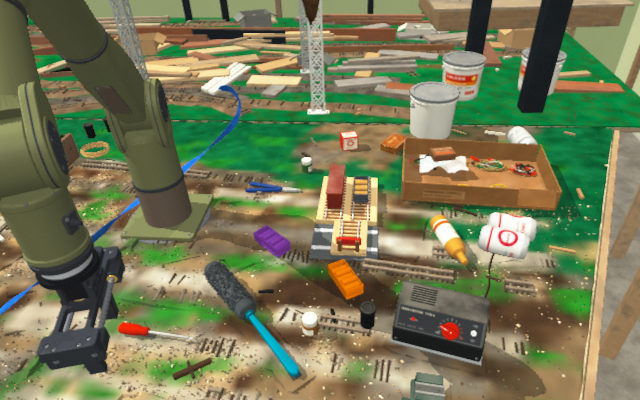

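View pics/top0.png

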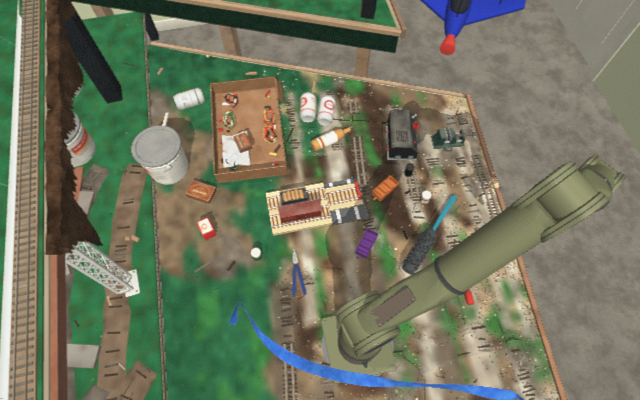

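```bash
python3 - <<'E'
import cv2,numpy as np
a=cv2.imread('pics/side0.png')[158:268,300:400]; b=cv2.imread('pics/top0.png')[175:240,255:385]
a=cv2.resize(a,None,fx=5.4,fy=5.4,interpolation=cv2.INTER_CUBIC); b=cv2.resize(b,None,fx=6,fy=6,interpolation=cv2.INTER_CUBIC)
cv2.imwrite('pics/ca.png',a); cv2.imwrite('pics/cb.png',b)
E
```

```text
(no output)
```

View pics/ca.png

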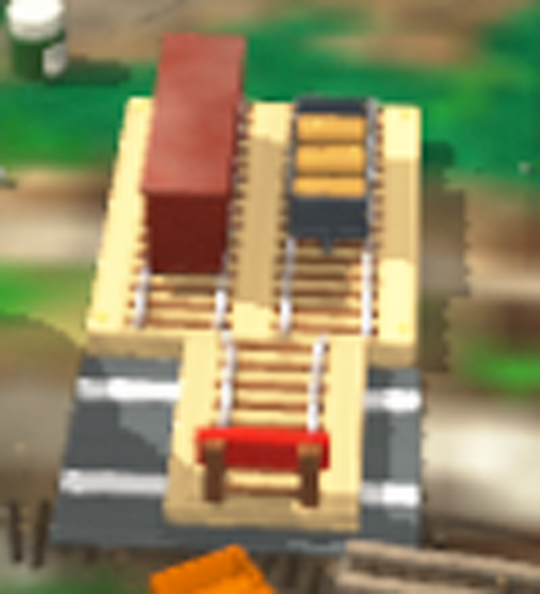

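View pics/cb.png

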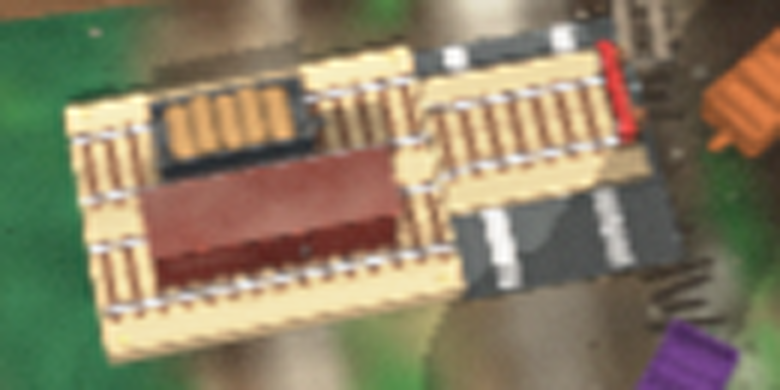

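```bash
cat > h.py <<'E'
import numpy as np,cv2
from scipy.spatial.transform import Rotation as R
from scipy.optimize import least_squares
from plant import r
CAL={c:r.get_calibration(c) for c in ('side','top')}
def proj(c,P):
    k=CAL[c]; p=R.from_quat(k['rotation']).inv().apply(np.atleast_2d(P)-k['eye'])*[1,-1,-1]
    q=p@k['intrinsics'].T; return q[:,:2]/q[:,2:]
def w(p,pts):
    pts=np.atleast_2d(pts).astype(float); c,s=np.cos(p[2]),np.sin(p[2])
    return np.c_[p[0]+c*pts[:,0]-s*pts[:,1],p[1]+s*pts[:,0]+c*pts[:,1],pts[:,2]]
E
cat > fit.py <<'E'
from h import *
S=lambda u,v:(u/5.4+300-.4,v/5.4+158-.4); T=lambda u,v:(u/6+255-.4,v/6+175-.4)
B=.085
board=[('side',(-B,.22,.02),S(130,98)),('side',(B,.22,.02),S(419,106)),('side',(-B,0,.02),S(88,331)),('side',(B,0,.02),S(415,343)),
('top',(B,.22,.02),T(65,105)),('top',(-B,.22,.02),T(106,345)),('top',(B,0,.02),T(410,45)),('top',(-B,0,.02),T(458,272))]
deck=[('side',(-.046,-.129,.02),S(167,502)),('side',(.046,-.129,.02),S(360,506)),('side',(-.046,0,.02),S(186,338)),('side',(.046,0,.02),S(366,346)),
('top',(.032,-.112,.055),T(600,42)),('top',(-.032,-.112,.055),T(620,138))]
wag=[('top',(.022,.055,.057),T(152,100)),('top',(-.022,.055,.057),T(163,172)),('side',(-.022,-.043,.057),S(288,192)),('side',(.022,-.043,.057),S(370,197))]
def res(p,full=False):
    o=[]
    for c,P,u in board: o.append(proj(c,w(p,P))[0]-u)
    for c,P,u in deck: o.append(proj(c,w(p,np.add(P,(p[3]-.038,0,0))))[0]-u)
    for c,P,u in wag: o.append(proj(c,w(p,np.add(P,(.038,p[4],0))))[0]-u)
    return np.ravel(o)
f=least_squares(res,[.5,-.03,.1,.038,.1],loss='soft_l1')
print(np.round(f.x,4)); print(np.round(f.fun.reshape(-1,2),1).tolist()); p=f.x
np.save('p.npy',p)
for n,q in dict(near=(-.038,.22,.02),far=(.038,.22,.02),home=(.038,-.069,.02),wag=(.038,p[4],.02),decknear=(p[3]-.084,-.06,.02)).items(): print(n,np.round(w(p,q)[0],4))
E
python3 fit.py
```

```text
[ 0.5144 -0.0152 -0.0094  0.0512  0.1139]
[[-0.1, -0.4], [0.1, -0.2], [-0.3, -0.4], [0.3, -0.2], [0.1, 0.2], [0.2, 1.3], [-0.3, -0.1], [1.2, 2.2], [-0.5, 0.3], [-0.2, 1.2], [0.2, -0.9], [-0.0, -1.1], [-0.3, -0.2], [0.5, -1.2], [-0.8, -0.1], [-0.7, -1.6], [0.2, 1.1], [0.5, 0.7]]
near [0.4785 0.2051 0.02  ]
far [0.5545 0.2044 0.02  ]
home [ 0.5518 -0.0846  0.02  ]
wag [0.5535 0.0983 0.02  ]
decknear [ 0.4811 -0.0749  0.02  ]
```

Emit:
play_rows:
  translation:
    - [0,0,0]
    - [0,0,0]
    - [0.023,-0.0426,0]
    - [0.023,-0.0426,0]
    - [0.023,-0.0426,0]
    - [0.023,-0.0426,0]
    - [0.023,-0.0426,0]
    - [0.023,-0.0426,0]
    - [0.023,-0.0426,0]
    - [0.023,-0.0426,0]
    - [0.023,-0.0426,0]
    - [0.023,-0.0426,0]
    - [0.023,-0.0426,0]
    - [0,0,0]
  delta_rot:
    - [0,0,8.7]
    - [0,0,8.7]
    - [0,0,0]
    - [0,0,0]
    - [0,0,0]
    - [0,0,0]
    - [0,0,0]
    - [0,0,0]
    - [0,0,0]
    - [0,0,0]
    - [0,0,0]
    - [0,0,0]
    - [0,0,0]
    - [0,0,0]
  grip: [-1,-1,-1,-1,-1,-1,-1,-1,-1,-1,-1,-1,-1,-1]

```text
clock: 3.05
tool_pos: [0.441, -0.1277, 0.3029]
eef_rot: [1.0, -0.0, 0.001, -0.001]
contact_force: [-0.1, -0.5, 0.6]
opening: 0.004
finger_force: 0.0
```

```bash
cat > tg.py <<'E'
# usage: tg.py yx yy ztip -> delta in tool axes
import sys
from h import *
p=np.load('p.npy'); s=r.get_state(); t=[float(a) for a in sys.argv[1:4]]
W=w(p,t)[0]+[0,0,.064]; Rt=R.from_quat(s['eef_rot'])
c,sn=np.cos(p[2]),np.sin(p[2]); d=s['tool_pos']-[p[0],p[1],.064]
print('t',s['clock'],'yard tip',np.round([c*d[0]+sn*d[1],-sn*d[0]+c*d[1],d[2]],4),'delta tool',np.round(Rt.inv().apply(W-s['tool_pos']),4))
print('R',np.round(Rt.as_matrix(),3).tolist(),'yaw err deg',round(np.degrees(np.arctan2(Rt.as_matrix()[1,0],Rt.as_matrix()[0,0])-p[2]),2),'F',np.round(s['contact_force'],1),s['opening'])
E
python3 tg.py -.075 -.1165 .032
```

```text
t 3.05 yard tip [-0.0723 -0.1132  0.2389] delta tool [-0.0031  0.0036  0.2069]
R [[1.0, -0.001, 0.002], [-0.001, -1.0, 0.002], [0.002, -0.002, -1.0]] yaw err deg 0.51 F [-0.1 -0.5  0.6] 0.004223222569995568
```

Emit:
play_rows:
  translation:
    - [-0.003,0.0035,0.05]
    - [0,0,0.05]
    - [0,0,0.05]
    - [0,0,0.037]
    - [0,0,0.02]
    - [0,0,0]
    - [0.015,0,0]
    - [0.015,0,0]
    - [0.01,0,0]
    - [0.006,0,0]
    - [0.006,0,0]
    - [0.006,0,0]
    - [0.006,0,0]
    - [0,0,0]
  delta_rot:
    - [0,0,0]
    - [0,0,0]
    - [0,0,0]
    - [0,0,0]
    - [0,0,0]
    - [0,0,0]
    - [0,0,0]
    - [0,0,0]
    - [0,0,0]
    - [0,0,0]
    - [0,0,0]
    - [0,0,0]
    - [0,0,0]
    - [0,0,0]
  grip: [-1,-1,-1,-1,-1,-1,-1,-1,-1,-1,-1,-1,-1,-1]

```text
clock: 4.8
tool_pos: [0.5006, -0.1357, 0.0957]
eef_rot: [1.0, -0.004, 0.001, 0.0]
contact_force: [-0.4, 0.5, -0.1]
opening: 0.005
finger_force: 0.0
```

```bash
python3 tg.py -.003 -.1165 .032; python3 -c "
from h import *
cv2.imwrite('pics/s1.png',cv2.resize(r.snapshot('side')[158:268,300:400],None,fx=5,fy=5,interpolation=2))"
```

```text
t 4.8 yard tip [-0.0127 -0.1206  0.0317] delta tool [ 0.0097 -0.0041 -0.0003]
R [[1.0, -0.009, 0.001], [-0.009, -1.0, -0.0], [0.001, 0.0, -1.0]] yaw err deg 0.04 F [-0.4  0.5 -0.1] 0.004716414785671413
```

View pics/s1.png

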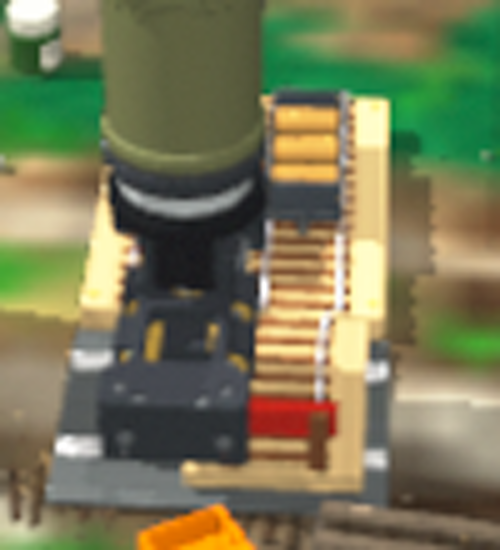

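The picture shows the deck has moved right by about 6 px (beam end at crop 336,405), with the finger behind the beam. Continuing slowly to the stop.

Emit:
play_rows:
  translation:
    - [0.004,0,0]
    - [0.003,0,0]
    - [0.002,0,0]
    - [0,0,0]
  delta_rot:
    - [0,0,0]
    - [0,0,0]
    - [0,0,0]
    - [0,0,0]
  grip: [-1,-1,-1,-1]

```text
clock: 5.35
tool_pos: [0.509, -0.1357, 0.0957]
eef_rot: [1.0, -0.004, 0.0, -0.0]
contact_force: [-0.2, 0.4, -0.4]
opening: 0.001
finger_force: 0.3
```

Emit:
play_rows:
  translation:
    - [0.0015,0,0]
    - [0.0015,0,0]
    - [0,0,0]
  delta_rot:
    - [0,0,0]
    - [0,0,0]
    - [0,0,0]
  grip: [-1,-1,-1]

```text
clock: 5.72
tool_pos: [0.5103, -0.1358, 0.0956]
eef_rot: [1.0, -0.004, -0.002, -0.0]
contact_force: [-5.0, 0.3, 2.7]
opening: 0.006
finger_force: 2.5
```

Emit:
play_rows:
  translation:
    - [0.0015,0,0]
    - [0.0015,0,0]
    - [0,0,0]
  delta_rot:
    - [0,0,0]
    - [0,0,0]
    - [0,0,0]
  grip: [-1,-1,-1]

```text
clock: 6.1
tool_pos: [0.5107, -0.1358, 0.0956]
eef_rot: [1.0, -0.005, -0.004, -0.0]
contact_force: [-8.6, 1.2, 7.3]
opening: 0.008
finger_force: 4.8
```

Emit:
play_rows:
  translation:
    - [-0.01,0,0]
    - [-0.02,0,0]
    - [-0.01,0,-0.03]
    - [0,0,-0.05]
    - [0,0,-0.05]
    - [0.0116,-0.0494,0]
    - [0.0116,-0.0494,0]
    - [0.0116,-0.0494,0]
    - [0.0116,-0.0494,0]
    - [0.0116,-0.0494,0]
    - [0.0116,-0.0494,0]
    - [0.0116,-0.0494,0]
    - [0,0,0]
    - [0,0,0]
  delta_rot:
    - [0,0,0]
    - [0,0,0]
    - [0,0,0]
    - [0,0,0]
    - [0,0,0]
    - [0,0,0]
    - [0,0,0]
    - [0,0,0]
    - [0,0,0]
    - [0,0,0]
    - [0,0,0]
    - [0,0,0]
    - [0,0,0]
    - [0,0,0]
  grip: [-1,-1,-1,-1,-1,-1,-1,-1,-1,-1,-1,-1,-1,-1]

```text
clock: 7.85
tool_pos: [0.5594, 0.209, 0.2257]
eef_rot: [1.0, -0.005, 0.001, 0.0]
contact_force: [-1.9, -0.7, 0.1]
opening: 0.005
finger_force: 0.0
```

```bash
python3 tg.py .038 .225 .036; python3 -c "
from h import *
a=cv2.resize(r.snapshot('side')[158:268,300:400],None,fx=5,fy=5,interpolation=2)
p=np.load('p.npy')
for q in [(.084,0,.02),(-.008,0,.02),(-.008,-.129,.02),(.084,-.129,.02),(.006,-.121,.055),(.07,-.121,.055)]:
    u=(proj('side',w(p,q))[0]-[300,158]+.4)*5; cv2.circle(a,tuple(int(x) for x in u),3,(255,0,255),-1)
cv2.imwrite('pics/s2.png',a)"
```

```text
t 7.85 yard tip [0.0429 0.2246 0.1617] delta tool [-0.0051 -0.0005  0.1257]
R [[1.0, -0.009, 0.001], [-0.009, -1.0, -0.001], [0.001, 0.001, -1.0]] yaw err deg 0.02 F [-1.9 -0.7  0.1] 0.005143136900915979
```

View pics/s2.png

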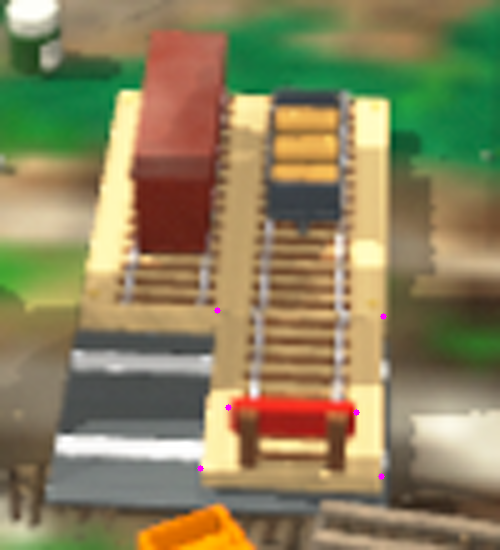

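The rails on the deck line up with the far road, and the beam sits about where it was predicted (crop 232–355, 405). Next I go down behind the wagon.

Emit:
play_rows:
  translation:
    - [-0.005,0,0.04]
    - [0,0,0.04]
    - [0,0,0.03]
    - [0,0,0.016]
    - [0,0,0]
    - [0,0.015,0]
    - [0,0.01,0]
    - [0,0.01,0]
    - [0,0.01,0]
    - [0,0,0]
  delta_rot:
    - [0,0,0]
    - [0,0,0]
    - [0,0,0]
    - [0,0,0]
    - [0,0,0]
    - [0,0,0]
    - [0,0,0]
    - [0,0,0]
    - [0,0,0]
    - [0,0,0]
  grip: [-1,-1,-1,-1,-1,-1,-1,-1,-1,-1]

```text
clock: 9.15
tool_pos: [0.5538, 0.1634, 0.0999]
eef_rot: [1.0, -0.005, 0.0, 0.0]
contact_force: [-0.2, 0.2, 0.2]
opening: 0.004
finger_force: 0.0
```

```bash
python3 tg.py .038 .0035 .036; python3 -c "
from h import *
cv2.imwrite('pics/s3.png',np.vstack([cv2.resize(r.snapshot('side')[158:268,300:400],None,fx=3,fy=3,interpolation=2),cv2.resize(r.snapshot('top')[165:250,265:365],None,fx=3,fy=3,interpolation=2)]))"
```

```text
t 9.15 yard tip [0.0377 0.179  0.0359] delta tool [0.0005 0.1754 0.    ]
R [[1.0, -0.01, 0.0], [-0.01, -1.0, -0.001], [0.0, 0.001, -1.0]] yaw err deg -0.05 F [-0.2  0.2  0.2] 0.004294303429503662
```

View pics/s3.png

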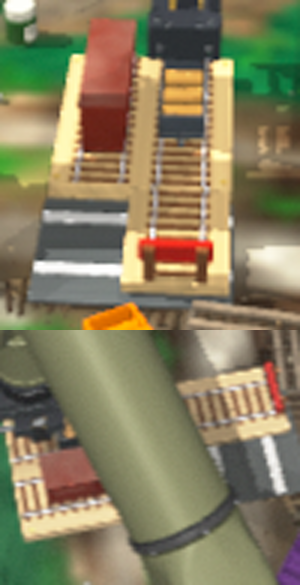

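The gripper is square behind the wagon and clear of the box car, and the wagon front has started moving (crop 180,137). Pushing on.

Emit:
play_rows:
  translation:
    - [0,0.006,0]
    - [0,0.01,0]
    - [0,0.012,0]
    - [0,0.012,0]
    - [0,0.012,0]
    - [0,0.012,0]
    - [0,0.012,0]
    - [0,0.012,0]
    - [0,0.012,0]
    - [0,0.012,0]
    - [0,0.012,0]
    - [0,0.012,0]
    - [0,0.008,0]
    - [0,0.006,0]
    - [0,0,0]
  delta_rot:
    - [0,0,0]
    - [0,0,0]
    - [0,0,0]
    - [0,0,0]
    - [0,0,0]
    - [0,0,0]
    - [0,0,0]
    - [0,0,0]
    - [0,0,0]
    - [0,0,0]
    - [0,0,0]
    - [0,0,0]
    - [0,0,0]
    - [0,0,0]
    - [0,0,0]
  grip: [-1,-1,-1,-1,-1,-1,-1,-1,-1,-1,-1,-1,-1,-1,-1]

```text
clock: 11.12
tool_pos: [0.5522, 0.014, 0.0997]
eef_rot: [1.0, -0.005, -0.0, 0.0]
contact_force: [-0.6, 0.1, 0.0]
opening: 0.008
finger_force: 0.0
```

```bash
python3 tg.py .038 .0035 .036; python3 -c "
from h import *
cv2.imwrite('pics/s4.png',cv2.resize(r.snapshot('side')[158:268,300:400],None,fx=5,fy=5,interpolation=2))"
```

```text
t 11.125 yard tip [0.0375 0.0295 0.0357] delta tool [ 0.0005  0.026  -0.0003]
R [[1.0, -0.01, -0.0], [-0.01, -1.0, -0.0], [-0.0, 0.0, -1.0]] yaw err deg -0.01 F [-0.6  0.1  0. ] 0.007584562762785144
```

View pics/s4.png

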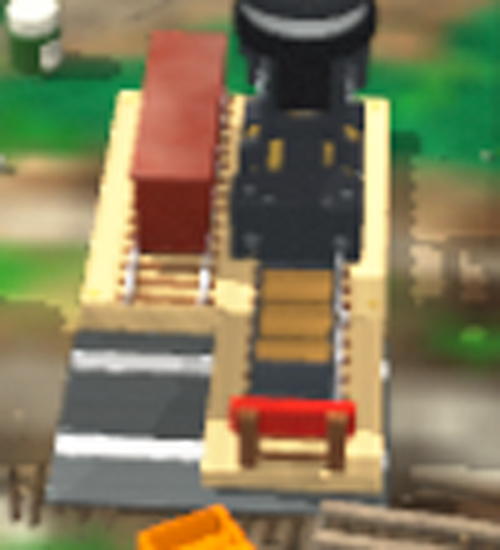

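The wagon is on the deck in its track, with the front edge at crop row 395 just short of the beam. Now the last stretch, slowly.

Emit:
play_rows:
  translation:
    - [0,0.006,0]
    - [0,0.006,0]
    - [0,0.004,0]
    - [0,0.003,0]
    - [0,0.002,0]
    - [0,0,0]
  delta_rot:
    - [0,0,0]
    - [0,0,0]
    - [0,0,0]
    - [0,0,0]
    - [0,0,0]
    - [0,0,0]
  grip: [-1,-1,-1,-1,-1,-1]

```text
clock: 11.92
tool_pos: [0.552, -0.0067, 0.0997]
eef_rot: [1.0, -0.005, -0.0, 0.0]
contact_force: [0.5, -0.3, -0.8]
opening: 0.006
finger_force: 0.0
```

Emit:
play_rows:
  translation:
    - [0,0.0015,0]
    - [0,0.0015,0]
    - [0,0,0]
  delta_rot:
    - [0,0,0]
    - [0,0,0]
    - [0,0,0]
  grip: [-1,-1,-1]

```text
clock: 12.3
tool_pos: [0.5521, -0.0095, 0.0997]
eef_rot: [1.0, -0.005, 0.0, 0.0]
contact_force: [-0.6, 0.9, 0.1]
opening: 0.003
finger_force: 0.1
```

Emit:
play_rows:
  translation:
    - [0,0.001,0]
    - [0,0.001,0]
    - [0,0,0]
  delta_rot:
    - [0,0,0]
    - [0,0,0]
    - [0,0,0]
  grip: [-1,-1,-1]

```text
clock: 12.68
tool_pos: [0.552, -0.0116, 0.0997]
eef_rot: [1.0, -0.005, 0.0, 0.0]
contact_force: [0.5, 0.9, 0.6]
opening: 0.005
finger_force: 0.2
```

Emit:
play_rows:
  translation:
    - [0,0.001,0]
    - [0,0.001,0]
    - [0,0,0]
  delta_rot:
    - [0,0,0]
    - [0,0,0]
    - [0,0,0]
  grip: [-1,-1,-1]

```text
clock: 13.05
tool_pos: [0.552, -0.0121, 0.0997]
eef_rot: [1.0, -0.004, -0.0, -0.001]
contact_force: [0.3, 5.3, 0.7]
opening: 0.005
finger_force: 2.7
```

Emit:
play_rows:
  translation:
    - [0,0.001,0]
    - [0,0.001,0]
    - [0,0,0]
  delta_rot:
    - [0,0,0]
    - [0,0,0]
    - [0,0,0]
  grip: [-1,-1,-1]

```text
clock: 13.42
tool_pos: [0.552, -0.0123, 0.0997]
eef_rot: [1.0, -0.003, -0.0, -0.002]
contact_force: [-0.9, 8.0, 0.7]
opening: 0.006
finger_force: 4.3
```

Emit:
play_rows:
  translation:
    - [0,0.001,0]
    - [0,0.001,0]
    - [0,0,0]
  delta_rot:
    - [0,0,0]
    - [0,0,0]
    - [0,0,0]
  grip: [-1,-1,-1]

```text
clock: 13.8
tool_pos: [0.552, -0.0125, 0.0997]
eef_rot: [1.0, -0.002, 0.0, -0.003]
contact_force: [-1.5, 11.7, 1.7]
opening: 0.0
finger_force: 6.0
```

Stop contact is at the predicted place. Backing off straight along the road, then up.

Emit:
play_rows:
  translation:
    - [0,-0.005,0]
    - [0,-0.01,0]
    - [0,-0.015,0]
    - [0,-0.01,-0.03]
    - [0,0,-0.05]
    - [0,0,-0.05]
    - [0,-0.04,-0.04]
    - [0,-0.05,0]
    - [0,-0.05,0]
    - [0,0,0]
    - [0,0,0]
  delta_rot:
    - [0,0,0]
    - [0,0,0]
    - [0,0,0]
    - [0,0,0]
    - [0,0,0]
    - [0,0,0]
    - [0,0,0]
    - [0,0,0]
    - [0,0,0]
    - [0,0,0]
    - [0,0,0]
  grip: [-1,-1,-1,-1,-1,-1,-1,-1,-1,-1,-1]

```text
clock: 15.18
tool_pos: [0.5533, 0.1621, 0.2695]
eef_rot: [1.0, -0.004, -0.0, 0.001]
contact_force: [0.7, -0.9, -0.6]
opening: 0.005
finger_force: 0.0
```

```bash
python3 -c "
from h import *
cv2.imwrite('pics/s5.png',np.hstack([cv2.resize(r.snapshot('side')[158:268,300:400],None,fx=4,fy=4,interpolation=2),cv2.resize(r.snapshot('top')[155:265,285:375],None,fx=4,fy=4,interpolation=2)]))"
```

```text
(no output)
```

View pics/s5.png

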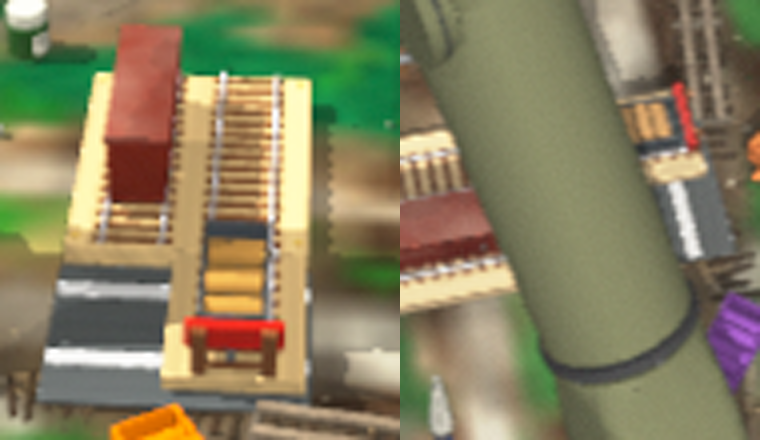

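The wagon stands on its track against the red beam (side view 235,330), with its hook showing beneath. The deck is lined up and the box car has not moved.

```bash
python3 -c "
from plant import r
print(r.finish_job())"
```

```text
the job is handed in; nothing more can be done
None
```

The deck is at its far end stop, lined up with the log wagon's road, and the log wagon stands on its track against the red buffer stop; the box car looks unmoved in the last picture, and I handed the job in after about 15 s.

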